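# Seal the tub lid along its rim

## Task

Seal the blue lid of the metal tub: with closed fingertips, starting at the white tab beside the red ear and following the curve of the rim to the last one, lightly press each of the six white tabs down flush, one after another in order. Do not lift or tip the tub or shove it out of its place, and leave the things around it alone.

Things in the scene. Friction and masses are not known exactly. Their poses are not given: they have to be found in the camera images.
- tub: round metal tub with blue snap lid, loose, about 2 kg, 200 mm across, 66 mm high to the flat top of the rim (22 mm wide; the lid's middle is 4 mm lower). Origin: centre of underside, z up. Six white tabs on the rim, radius 89 mm, at 105, 135, 165, 195, 225, 255 degrees from its x axis, counter-clockwise from above. At 78 degrees a red pull ear (to radius 125 mm) and a red dot; no tabs elsewhere
- top0 (a point): middle of the top of the first white tab (the one beside the red ear and dot): 14 mm wide across the rim, about 28 mm long along it with sloping shoulders; 47 mm from the next. Unpressed it stands 5.6 mm above the rim's top, pressed 0.6 mm. x of this point looks outward from the tub's centre, z up
- tab0 (a joint): how far the first tab is pressed: 0 m raised, 0.005 m fully down. Moves straight down against about 3 N of friction and stays where it is left; a fingertip sliding along the rim at its level also rides over the shoulder and presses it down
- top1 (a point): middle of the top of the second white tab: 14 mm wide across the rim, about 28 mm long along it with sloping shoulders; 47 mm from the next. Unpressed it stands 5.6 mm above the rim's top, pressed 0.6 mm. x of this point looks outward from the tub's centre, z up
- tab1 (a joint): how far the second tab is pressed: 0 m raised, 0.005 m fully down. Moves straight down against about 3 N of friction and stays where it is left; a fingertip sliding along the rim at its level also rides over the shoulder and presses it down
- top2 (a point): middle of the top of the third white tab: 14 mm wide across the rim, about 28 mm long along it with sloping shoulders; 47 mm from the next. Unpressed it stands 5.6 mm above the rim's top, pressed 0.6 mm. x of this point looks outward from the tub's centre, z up
- tab2 (a joint): how far the third tab is pressed: 0 m raised, 0.005 m fully down. Moves straight down against about 3 N of friction and stays where it is left; a fingertip sliding along the rim at its level also rides over the shoulder and presses it down
- top3 (a point): middle of the top of the fourth white tab: 14 mm wide across the rim, about 28 mm long along it with sloping shoulders; 47 mm from the next. Unpressed it stands 5.6 mm above the rim's top, pressed 0.6 mm. x of this point looks outward from the tub's centre, z up
- tab3 (a joint): how far the fourth tab is pressed: 0 m raised, 0.005 m fully down. Moves straight down against about 3 N of friction and stays where it is left; a fingertip sliding along the rim at its level also rides over the shoulder and presses it down
- top4 (a point): middle of the top of the fifth white tab: 14 mm wide across the rim, about 28 mm long along it with sloping shoulders; 47 mm from the next. Unpressed it stands 5.6 mm above the rim's top, pressed 0.6 mm. x of this point looks outward from the tub's centre, z up
- tab4 (a joint): how far the fifth tab is pressed: 0 m raised, 0.005 m fully down. Moves straight down against about 3 N of friction and stays where it is left; a fingertip sliding along the rim at its level also rides over the shoulder and presses it down
- top5 (a point): middle of the top of the sixth white tab (the last, farthest along from the red ear): 14 mm wide across the rim, about 28 mm long along it with sloping shoulders; 47 mm from the next. Unpressed it stands 5.6 mm above the rim's top, pressed 0.6 mm. x of this point looks outward from the tub's centre, z up
- tab5 (a joint): how far the sixth tab is pressed: 0 m raised, 0.005 m fully down. Moves straight down against about 3 N of friction and stays where it is left; a fingertip sliding along the rim at its level also rides over the shoulder and presses it down
- shaker: taller steel shaker, 55 mm across, 86 mm high, behind the tub, loose; a bystander. Origin: centre of its underside
- spice: small spice jar with a black cap, 41 mm across, 105 mm high, behind the tub, loose; a bystander. Origin: centre of its underside
- garlic: head of garlic, 60 mm, right of the tub, loose; a bystander. Origin: centre of its underside
- shaker_low: lower steel shaker, 55 mm across, 79 mm high, behind the tub, loose; a bystander. Origin: centre of its underside

How it is judged:
On the way, in this order (a step that is already met when the one before it is completed fails the run):
1. the first tab is pressed down (value of joint tab0 above 0.0038 m), for 0.1 s.
2. the second tab is pressed down (value of joint tab1 above 0.0038 m), for 0.1 s.
3. the third tab is pressed down (value of joint tab2 above 0.0038 m), for 0.1 s.
4. the fourth tab is pressed down (value of joint tab3 above 0.0038 m), for 0.1 s.
5. the fifth tab is pressed down (value of joint tab4 above 0.0038 m), for 0.1 s.
6. the sixth tab is pressed down (value of joint tab5 above 0.0038 m), for 0.1 s.
At the end, for the whole second after the job is handed in: all six tabs are down by more than 3.8 of 5 mm, the tub stands level and at rest within 30 mm of where it was, and the bystanders are within 20 mm of where they were (value of joint each of tab0, tab1, tab2, tab3, tab4, tab5 above 0.0038 m and linear speed of tub below 0.02 m/s and angle between tub's own z axis and vertical below 0.05 rad and distance of tub from where it was at the start of the episode below 0.03 m and distance of each of shaker, spice, garlic, shaker_low from where it was at the start of the episode below 0.02 m); the robot touches nothing.
It fails at once if a tab is pressed before the one before it ((value of joint tab1 above 0.003 m and value of joint tab0 below 0.003 m) or (value of joint tab2 above 0.003 m and value of joint tab1 below 0.003 m) or (value of joint tab3 above 0.003 m and value of joint tab2 below 0.003 m) or (value of joint tab4 above 0.003 m and value of joint tab3 below 0.003 m) or (value of joint tab5 above 0.003 m and value of joint tab4 below 0.003 m)).
It fails at once if the tub is lifted or tipped (height (world z) of tub above 0.012 m or angle between tub's own z axis and vertical above 0.12 rad).
It fails at once if the tub is shoved more than 30 mm from its place (distance of tub from where it was at the start of the episode above 0.03 m).
It fails at once if the tub is pressed hard (more than 50 N) (contact force between the fingers and tub above 50 N).
It fails at once if a bystander is disturbed (moved more than 20 mm) (distance of any of shaker, spice, garlic, shaker_low from where it was at the start of the episode above 0.02 m).
It also fails if it takes over 45 s, if anything falls off the work surface, if the arm or the gripper's body presses on something with over 40 N, if the wrist force passes 120 N, or if a joint passes its speed limit or range.

## Robot

A 7-joint arm with a two-finger parallel gripper is mounted at the origin on a cart in front of the work surface, level with it; the furniture and walls round the work are solid. World frame = base frame: x ahead of the robot, y to its left, z up, the work surface at z = 0. Lengths are in m, angles in rad, forces in N, time in s.
With the tool pointing down it reaches from about 0.425 to 0.925 m from the base axis. Payload 6.8 kg.
Tool frame: the origin (TCP) lies between the finger pads; the fingertips stand finger_overhang ahead of it and the grasp point (between the pads) lies 6 mm ahead of it (finger_overhang is the distance from the TCP to the fingertips, in m); z points along the fingers, y is the line along which they close (so a half turn about z gives the same grasp; the last joint's range is limited). The gripper opens to 85 mm and grips with 20 to 120 N. Pads are 22 mm wide; open, the fingers measure 114 mm over their backs; the gripper's body (76 mm by 85 mm) begins 54 mm behind the grasp point. The pads swing forward as they close: fully open they stand 13 mm farther back than shut.
Start: joints at [-1.307, 0.477, 0.022, 1.555, -0.011, 1.109, -0.083], TCP at [0.245, 0.629, 0.256] pointing down, gripper open.
Joint ranges: [-2.96, 2.96], [-0.34, 2.1], [-1.41, 1.46], [0.24, 2.44], [-1.37, 4.51], [0.17, 1.92], [-2.96, 2.96]. Speed limits (rad/s): [2.39, 2.39, 3.14, 3.14, 3.14, 3.14, 3.14].

## Interface

Orientations are given as a unit quaternion [w, x, y, z].
In Python, from station import * gives the robot as it stands.
- The arm moves only by the tool drive_tool, never from a script. Its argument "increments" is a list of rows, each an object of numbers: "claw": the finger opening in m, from 0 to 0.0854; "dx", "dy", "dz": the shift along the tool's x, y, z in m; "wx", "wy", "wz": the turn, a rotation vector about the tool's x, y, z in degrees. A call has 1 to 20 rows; each row shifts and turns the commanded pose from where the row before left it, along the tool's axes as they then stand; what a row does not reach is not made up. A row lasts 1/8 s, in which the tool goes at most 62.5 mm and 10.7 degrees, less where a joint would pass 70% of its speed; a pose out of reach is approached as far as the arm can. A call with a gripper value outside its range is refused whole. The fingers move at their own pace and stop on an object; "newtons" is the grip in N (left out, the last holds). Time passes only in rows, so rows that do not move let the fingers close. It gives the time, the measured TCP pose, the force, the opening and the grip force at its end, in the units of the state.
- get_obs(): the state, without advancing time (a new reading comes with each control period).
- read_camera(name): name is "scene" or "top"; returns (picture, depth): 384x512x3 uint8, red, green, blue; 384x512 float32, m along the optical axis (not along the pixel's ray), 0 where there is no reading.
- calibration(name): a dict with "intrinsics" (3x3 intrinsics, pixels), "k1" (the pictures are not rectified: a ray, as slopes to the right and down, at radius r is drawn at 1 + k1 r^2 times it, then the intrinsics apply), "R" (3x3) and "t" (3): a world point X has camera coordinates R X + t. Camera axes: x right, y down, z forward; pixel columns grow to the right and rows downward; lengths in m; the calibration is good to about 2 mm. A picture is of the moment at which its call begins. calibration takes no time and is no camera call.
- hand_in(): hands the job in; it is judged then, once.
The state is a dict: "t": time; "q": joint angles; "joint_vel": joint speeds; "joint_torque": joint torques, N m; "eef_pos": TCP position; "tool_rot": TCP orientation; "contact_force": force on the tool from outside, world axes, zero at the start; "torque": the same for the moment, N m; "gripper_width": opening from 0.0 (shut) to 1.0 (fully open); "grasp_force": force on a finger pad.
Only numpy, scipy, OpenCV 4.12 (cv2) and the standard library are available. Lean on these libraries where they do the work, as an engineer would, in place of code of your own. Each camera call takes 0.05 s, during which the arm holds its last target. There are 200 camera calls.

## Working session

There is one attempt and no reset: what is moved stays moved. The work goes in short steps, Python scripts to look and compute and a tool call to move; the robot and the scene stay as the last step left them, time stands still between calls to the robot, and variables do not carry over. Pictures are saved under pics/ and viewed, at most 10 in all, crops included, and the job is handed in when it is done.

Besides the shell and the picture viewer there is one more tool, called after "Request:" by a JSON object that holds its "name" and its "arguments", one argument or row to a line. drive_tool: Moves the arm, as the interface text tells. Its arguments: {"type":"object","properties":{"increments":{"type":"array","items":{"type":"object","properties":{"claw":{"type":"number"},"dx":{"type":"number"},"dy":{"type":"number"},"dz":{"type":"number"},"wx":{"type":"number"},"wy":{"type":"number"},"wz":{"type":"number"}}}},"newtons":{"type":"number"}},"required":["increments"]}

```bash
mkdir -p pics; ls
python3 - <<'E'
from station import *
import cv2,numpy as np
o=get_obs();print(o)
try: print(finger_overhang)
except Exception as e: print(e)
for n in("scene","top"):
    p,d=read_camera(n);cv2.imwrite(f"pics/{n}0.png",p[:,:,::-1]);np.savez(f"{n}0.npz",p=p,d=d)
    c=calibration(n);print(n,c)
E
```

```text
pics
{'t': 0.0, 'q': array([-1.30708065,  0.47783045,  0.02232511,  1.55648619, -0.01149073,
        1.10928496, -0.08309902]), 'joint_vel': array([ 0.00033249, -0.00036013, -0.0001306 ,  0.00026912, -0.0007276 ,
        0.00141061, -0.00107091]), 'joint_torque': array([-1.25694944e-03, -5.96450222e+01,  1.60766758e+00, -2.81201828e+01,
        1.25127530e-02,  9.35631950e-03,  5.37850852e-06]), 'eef_pos': array([0.24503477, 0.62835102, 0.25529038]), 'tool_rot': array([-1.03099277e-04,  1.84819390e-01,  9.82772053e-01, -9.34777821e-04]), 'contact_force': array([-0.05296396,  0.40179826,  0.50131366]), 'torque': array([-0.02615065, -0.02449255, -0.00167932]), 'grasp_force': 0.0, 'gripper_width': 1.0024277281608052}
0.025
scene {'intrinsics': array([[373.07906019,   0.        , 256.50549138],
       [  0.        , 373.07906019, 197.5897258 ],
       [  0.        ,   0.        ,   1.        ]]), 'k1': -0.10976471260981319, 'R': array([[ 0.52033918, -0.85383659, -0.01449904],
       [-0.58689674, -0.34522607, -0.73237365],
       [ 0.62032197,  0.38959214, -0.68074857]]), 't': array([-0.42312232,  0.37171967,  0.60693221])}
top {'intrinsics': array([[364.41514938,   0.        , 257.72060688],
       [  0.        , 364.41514938, 193.97913893],
       [  0.        ,   0.        ,   1.        ]]), 'k1': 0.039118034446275075, 'R': array([[ 0.02437864, -0.99969478,  0.00400282],
       [-0.99796407, -0.02457209, -0.05885511],
       [ 0.0589355 , -0.00255987, -0.99825851]]), 't': array([-0.11015024,  0.62142072,  0.90330366])}
```

View pics/top0.png

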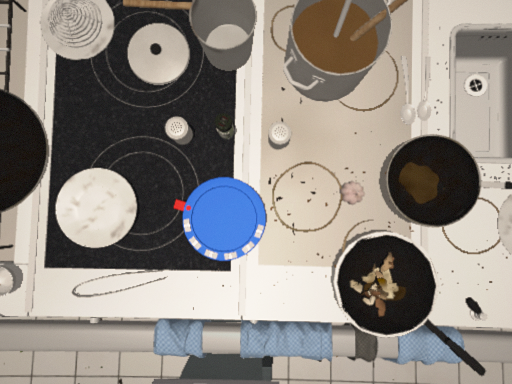

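View pics/scene0.png

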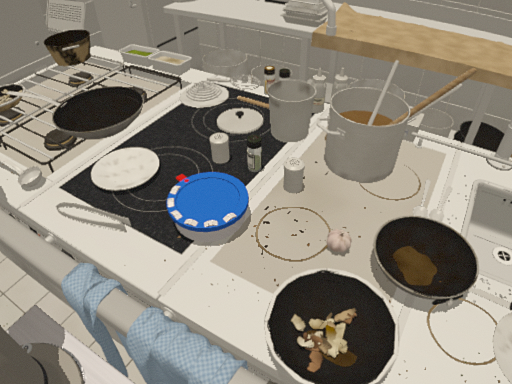

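The top view shows the tub at about (224,218), the ear at (180,206), and the tabs running along the near side from (187,225) to (262,235). Next I fit the pose.

```bash
cat > h.py <<'E'
from station import *
import cv2,numpy as np
def unproj(n,uv,z):
    c=calibration(n);K,k,R,t=c["intrinsics"],c["k1"],c["R"],c["t"]
    x=cv2.undistortPoints(np.float64(uv).reshape(-1,1,2),K,np.array([k,0,0,0.]))[:,0]
    d=np.c_[x,np.ones(len(x))]@R; o=-R.T@t
    return o+d*((z-o[2])/d[:,2])[:,None]
def proj(n,X):
    c=calibration(n)
    return cv2.projectPoints(np.float64(X),cv2.Rodrigues(c["R"])[0],c["t"],c["intrinsics"],np.array([c["k1"],0,0,0.]))[0][:,0]
def fit(n,p):
    hsv=cv2.cvtColor(p,cv2.COLOR_RGB2HSV)
    b=cv2.inRange(hsv,(100,150,60),(125,255,255)); 
    if n=="top": b[:150]=0;b[300:]=0
    else: b[250:]=0
    N,l,s,_=cv2.connectedComponentsWithStats(b);i=1+s[1:,4].argmax()
    v,u=np.where(l==i)
    hull=cv2.convexHull(np.c_[u,v].astype(np.int32))[:,0]
    P=unproj(n,hull,.066)[:,:2]
    # LS circle
    A=np.c_[2*P,np.ones(len(P))];w=np.linalg.lstsq(A,(P**2).sum(1),rcond=None)[0]
    c=w[:2];r=np.sqrt(w[2]+c@c)
    red=cv2.inRange(hsv,(0,170,90),(8,255,255))|cv2.inRange(hsv,(172,170,90),(180,255,255))
    v,u=np.where(red); Q=unproj(n,np.c_[u,v],.066)[:,:2]-c
    rr=np.hypot(*Q.T);Q=Q[(rr<.13)&(rr>.07)]
    ear=np.degrees(np.arctan2(*Q.mean(0)[::-1]))
    # white tabs at z .0716
    V,U=np.mgrid[:384,:512];G=unproj(n,np.c_[U.ravel(),V.ravel()],.0716)[:,:2]-c
    w=(cv2.inRange(hsv,(0,0,120),(180,70,255)).ravel()>0);rr=np.hypot(*G.T)
    m=(abs(rr-.089)<.006)
    a=np.degrees(np.arctan2(G[:,1],G[:,0]))%360
    res=[]
    for th in np.arange(0,360,1):
        rel=(a-th)%360
        on=sum((abs(rel-x)<8) for x in(105,135,165,195,225,255))>0
        res.append(w[m&on].mean()-w[m&~on].mean())
    th=int(np.argmax(res))
    print(n,"centre",c,"r",r,"ear az",ear,"yaw from ear",ear-78,"yaw tabs",th,max(res),"tabs r",rr[m&w].mean())
    return c,th
E
python3 - <<'E'
from h import *
for n in("top","scene"):
    f=np.load(f"{n}0.npz");c,th=fit(n,f["p"])
    im=cv2.resize(f["p"][:,:,::-1],None,fx=4,fy=4,interpolation=cv2.INTER_CUBIC)
    u0=proj(n,[[c[0],c[1],.066]])[0]
    for i in range(6):
        a=np.radians(th+105+30*i);X=[c[0]+.089*np.cos(a),c[1]+.089*np.sin(a),.0716]
        u=proj(n,[X])[0]*4+1.5;cv2.circle(im,tuple(int(x) for x in u),3,(0,0,255),-1)
        print(i,np.round(X,4),np.degrees(a)%360)
    x,y=(u0*4).astype(int);cv2.imwrite(f"pics/c_{n}.png",im[y-250:y+250,x-250:x+250])
a,b=cv2.imread("pics/c_top.png"),cv2.imread("pics/c_scene.png")
cv2.imwrite("pics/both.png",cv2.resize(np.hstack([a,b]),(800,400)))
E
```

```text
top centre [ 0.56174949 -0.01368458] r 0.09898773749617226 ear az 74.56867067621667 yaw from ear -3.4313293237833307 yaw tabs 358 0.9195879066337672 tabs r 0.08914167044479912
0 [0.5417 0.073  0.0716] 103.0
1 [0.5011 0.0514 0.0716] 132.99999999999994
2 [0.4766 0.0123 0.0716] 163.0
3 [ 0.475  -0.0337  0.0716] 193.0
4 [ 0.4967 -0.0744  0.0716] 223.0
5 [ 0.5357 -0.0988  0.0716] 253.0
scene centre [ 0.55674725 -0.01783142] r 0.10237882992458495 ear az 74.25371826736145 yaw from ear -3.7462817326385505 yaw tabs 357 0.8940754039497307 tabs r 0.08905698816257035
0 [0.5382 0.0692 0.0716] 101.99999999999994
1 [0.4972 0.0483 0.0716] 132.00000000000006
2 [0.4721 0.0097 0.0716] 162.0
3 [ 0.4697 -0.0363  0.0716] 192.0
4 [ 0.4906 -0.0774  0.0716] 222.0
5 [ 0.5292 -0.1025  0.0716] 252.0
```

View pics/both.png

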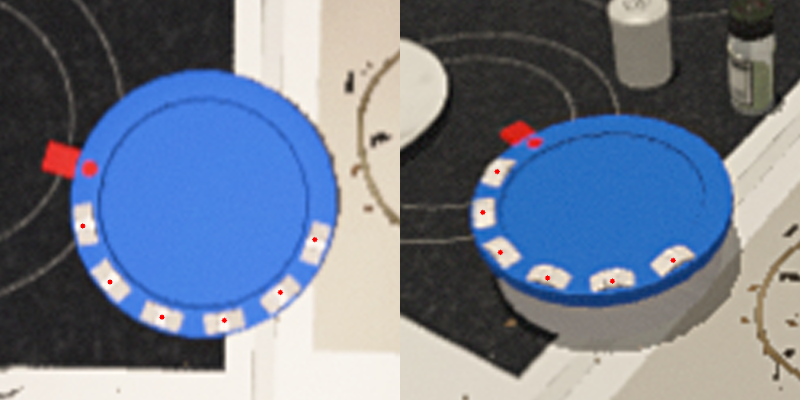

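The fit agrees in both views: tab marks sit on the tabs, r is 0.099 and yaw is about -2.5°. I'll close the fingers, square up the tool, and move above the first tab.

Request:
{"name": "drive_tool", "arguments": {
  "increments": [
    {"claw": 0,"wz": -10.65},
    {"claw": 0,"wz": -10.65},
    {"claw": 0},
    {"dx": -0.0185,"dy": -0.0348},
    {"dx": -0.0185,"dy": -0.0348},
    {"dx": -0.0185,"dy": -0.0348},
    {"dx": -0.0185,"dy": -0.0348},
    {"dx": -0.0185,"dy": -0.0348},
    {"dx": -0.0185,"dy": -0.0348},
    {"dx": -0.0185,"dy": -0.0348},
    {"dx": -0.0185,"dy": -0.0348},
    {"dx": -0.0185,"dy": -0.0348},
    {"dx": -0.0185,"dy": -0.0348},
    {"dx": -0.0185,"dy": -0.0348},
    {"dx": -0.0185,"dy": -0.0348},
    {"dx": -0.0185,"dy": -0.0348},
    {"dx": -0.0185,"dy": -0.0348},
    {"dx": -0.0185,"dy": -0.0348},
    {"dx": -0.0185,"dy": -0.0348}
  ]
}}

```text
schema error: expected keys claw, dx, dy, dz, wx, wy, wz
```

Request:
{"name": "drive_tool", "arguments": {
  "increments": [
    {"dz": 0.03},
    {"dz": 0.03},
    {"dz": 0.03},
    {"dz": 0.02},
    {}
  ]
}}

```text
schema error: expected keys claw, dx, dy, dz, wx, wy, wz
```

Run:
```python
from h import *
o=get_obs();print({k:np.round(o[k],4) for k in("t","eef_pos","tool_rot","contact_force","gripper_width")})
from scipy.spatial.transform import Rotation as R
w=o["tool_rot"];print(R.from_quat(np.r_[w[1:],w[0]]).as_matrix().round(4))
ims=[]
for n in("top","scene"):
    p,d=read_camera(n)
    u=proj(n,[[.54,.072,.07]])[0];x,y=u.astype(int)
    ims.append(cv2.resize(p[y-50:y+50,x-50:x+50,::-1],(400,400),interpolation=cv2.INTER_CUBIC))
cv2.imwrite("pics/a1.png",np.hstack(ims))
```

```text
{'t': np.float64(0.1), 'eef_pos': array([0.2451, 0.6284, 0.2554]), 'tool_rot': array([-1.000e-04,  1.848e-01,  9.828e-01, -8.000e-04]), 'contact_force': array([-0.2398, -0.3315, -0.2164]), 'gripper_width': np.float64(1.002)}
[[-9.317e-01  3.633e-01 -5.000e-04]
 [ 3.633e-01  9.317e-01 -1.600e-03]
 [-1.000e-04 -1.600e-03 -1.000e+00]]
```

View pics/a1.png

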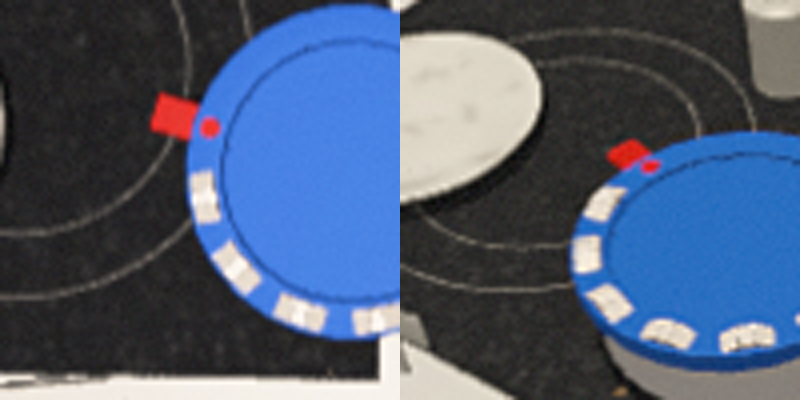

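Every row needs all seven keys, so nothing has moved: the tub and tabs look the same.

Request:
{"name": "drive_tool", "arguments": {
  "increments": [
    {"claw": 0,"dx": 0,"dy": 0,"dz": 0,"wx": 0,"wy": 0,"wz": -10.65},
    {"claw": 0,"dx": 0,"dy": 0,"dz": 0,"wx": 0,"wy": 0,"wz": -10.65},
    {"claw": 0,"dx": 0,"dy": 0,"dz": 0,"wx": 0,"wy": 0,"wz": 0},
    {"claw": 0,"dx": -0.0227,"dy": -0.0428,"dz": 0,"wx": 0,"wy": 0,"wz": 0},
    {"claw": 0,"dx": -0.0227,"dy": -0.0428,"dz": 0,"wx": 0,"wy": 0,"wz": 0},
    {"claw": 0,"dx": -0.0227,"dy": -0.0428,"dz": 0,"wx": 0,"wy": 0,"wz": 0},
    {"claw": 0,"dx": -0.0227,"dy": -0.0428,"dz": 0,"wx": 0,"wy": 0,"wz": 0},
    {"claw": 0,"dx": -0.0227,"dy": -0.0428,"dz": 0,"wx": 0,"wy": 0,"wz": 0},
    {"claw": 0,"dx": -0.0227,"dy": -0.0428,"dz": 0,"wx": 0,"wy": 0,"wz": 0},
    {"claw": 0,"dx": -0.0227,"dy": -0.0428,"dz": 0,"wx": 0,"wy": 0,"wz": 0},
    {"claw": 0,"dx": -0.0227,"dy": -0.0428,"dz": 0,"wx": 0,"wy": 0,"wz": 0},
    {"claw": 0,"dx": -0.0227,"dy": -0.0428,"dz": 0,"wx": 0,"wy": 0,"wz": 0},
    {"claw": 0,"dx": -0.0227,"dy": -0.0428,"dz": 0,"wx": 0,"wy": 0,"wz": 0},
    {"claw": 0,"dx": -0.0227,"dy": -0.0428,"dz": 0,"wx": 0,"wy": 0,"wz": 0},
    {"claw": 0,"dx": -0.0227,"dy": -0.0428,"dz": 0,"wx": 0,"wy": 0,"wz": 0},
    {"claw": 0,"dx": -0.0227,"dy": -0.0428,"dz": 0,"wx": 0,"wy": 0,"wz": 0},
    {"claw": 0,"dx": 0,"dy": 0,"dz": 0,"wx": 0,"wy": 0,"wz": 0}
  ]
}}

```text
t: 2.33
eef_pos: [0.5416, 0.0679, 0.2565]
tool_rot: [0.001, 0.006, 1.0, -0.001]
contact_force: [-0.4, 0.1, 0.5]
gripper_width: 0.005
grasp_force: 0.0
```

```bash
cat > s.py <<'E'
from h import *
from scipy.spatial.transform import Rotation as R
o=get_obs();print({k:np.round(o[k],4) for k in("t","eef_pos","contact_force","gripper_width")})
w=o["tool_rot"];M=R.from_quat(np.r_[w[1:],w[0]]).as_matrix();print(M.round(4))
E
python3 s.py
```

```text
{'t': np.float64(2.325), 'eef_pos': array([0.5416, 0.0679, 0.2565]), 'contact_force': array([-0.4426,  0.0841,  0.4913]), 'gripper_width': np.float64(0.0049)}
[[-0.9999  0.0116  0.001 ]
 [ 0.0116  0.9999 -0.0015]
 [-0.001  -0.0015 -1.    ]]
```

Request:
{"name": "drive_tool", "arguments": {
  "increments": [
    {"claw": 0,"dx": 0,"dy": 0.004,"dz": 0.045,"wx": 0,"wy": 0,"wz": 0},
    {"claw": 0,"dx": 0,"dy": 0,"dz": 0.045,"wx": 0,"wy": 0,"wz": 0},
    {"claw": 0,"dx": 0,"dy": 0,"dz": 0.04,"wx": 0,"wy": 0,"wz": 0},
    {"claw": 0,"dx": 0,"dy": 0,"dz": 0.01,"wx": 0,"wy": 0,"wz": 0},
    {"claw": 0,"dx": 0,"dy": 0,"dz": 0,"wx": 0,"wy": 0,"wz": 0}
  ]
}}

```text
t: 2.95
eef_pos: [0.5403, 0.0771, 0.1166]
tool_rot: [-0.0, 0.0, 1.0, 0.0]
contact_force: [-0.6, 0.6, 0.9]
gripper_width: -0.004
grasp_force: 0.0
```

```bash
cat >> s.py <<'E'
import sys
ims=[]
for n in("top","scene"):
    p,d=read_camera(n)
    u=proj(n,[[.5,.0,.08]])[0];x,y=u.astype(int)
    ims.append(cv2.resize(p[y-70:y+70,max(0,x-70):x+70,::-1],(400,400),interpolation=cv2.INTER_CUBIC))
cv2.imwrite(f"pics/{sys.argv[1]}.png",np.hstack(ims))
E
python3 s.py a2
```

```text
{'t': np.float64(2.95), 'eef_pos': array([0.5403, 0.0771, 0.1166]), 'contact_force': array([-0.6308,  0.6054,  0.8926]), 'gripper_width': np.float64(-0.0043)}
[[-1.e+00  7.e-04 -3.e-04]
 [ 7.e-04  1.e+00  1.e-04]
 [ 3.e-04  1.e-04 -1.e+00]]
```

View pics/a2.png

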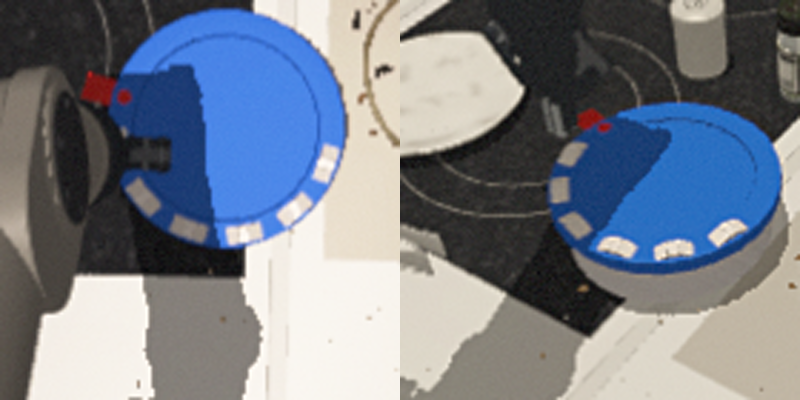

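The top view shows the fingers at about (150,155) in the crop. The scene view shows their tips at about (555,120), which looks off the tab, so I'll check against the projection.

Run:
```python
from h import *
e=get_obs()["eef_pos"];print(e)
ims=[]
for n in("top","scene"):
    p,d=read_camera(n);im=p[:,:,::-1].copy()
    im=cv2.resize(im,None,fx=4,fy=4,interpolation=cv2.INTER_CUBIC)
    for dz,c in((0,(0,255,255)),(-.025,(0,0,255)),(-.0375,(0,255,0))):
        u=proj(n,[e+[0,0,dz]])[0];cv2.circle(im,tuple(int(x) for x in u*4+1.5),4,c,-1)
        print(n,dz,u,d[int(u[1]+.5),int(u[0]+.5)])
    u=proj(n,[[.541,.0723,.0716]])[0];cv2.circle(im,tuple(int(x) for x in u*4+1.5),4,(255,0,255),-1)
    x,y=(u*4).astype(int);x=max(x,200)
    ims.append(im[y-200:y+200,x-200:x+200])
cv2.imwrite("pics/a3.png",np.hstack(ims))
```

```text
[0.54138838 0.07697681 0.11786061]
top 0 [180.23629304 226.28323142] 0.63304585
top -0.025 [182.49667565 225.96058499] 0.6384113
top -0.0375 [183.57712227 225.80638489] 0.67054105
scene 0 [169.77114133 173.12408918] 0.880937
scene -0.025 [171.49880826 181.03496331] 0.89578557
scene -0.0375 [172.34248525 184.88379076] 1.0405298
```

View pics/a3.png

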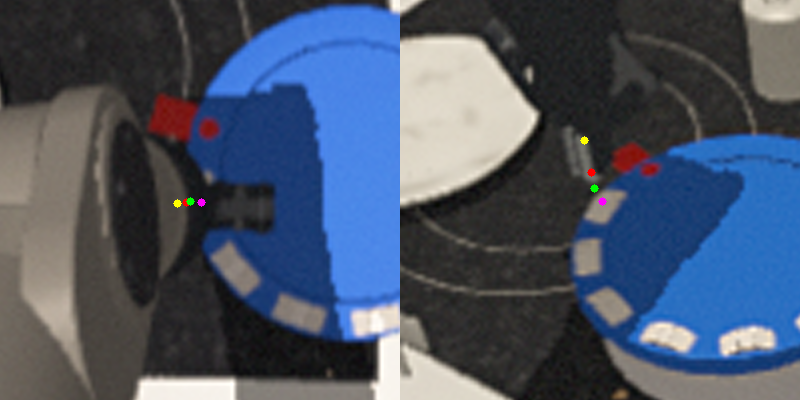

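The scene view matches: the tip marker sits on the finger end. I'll shift 5 mm in y and descend to just above the tab.

Request:
{"name": "drive_tool", "arguments": {
  "increments": [
    {"claw": 0,"dx": 0,"dy": -0.005,"dz": 0.008,"wx": 0,"wy": 0,"wz": 0},
    {"claw": 0,"dx": 0,"dy": 0,"dz": 0.008,"wx": 0,"wy": 0,"wz": 0},
    {"claw": 0,"dx": 0,"dy": 0,"dz": 0,"wx": 0,"wy": 0,"wz": 0},
    {"claw": 0,"dx": 0,"dy": 0,"dz": 0,"wx": 0,"wy": 0,"wz": 0}
  ]
}}

```text
t: 3.65
eef_pos: [0.5402, 0.0715, 0.1001]
tool_rot: [-0.0, 0.0, 1.0, -0.0]
contact_force: [0.1, -0.5, 0.7]
gripper_width: 0.001
grasp_force: 0.0
```

Request:
{"name": "drive_tool", "arguments": {
  "increments": [
    {"claw": 0,"dx": 0,"dy": 0,"dz": 0.003,"wx": 0,"wy": 0,"wz": 0},
    {"claw": 0,"dx": 0,"dy": 0,"dz": 0.002,"wx": 0,"wy": 0,"wz": 0},
    {"claw": 0,"dx": 0,"dy": 0,"dz": 0,"wx": 0,"wy": 0,"wz": 0}
  ]
}}

```text
t: 4.03
eef_pos: [0.5403, 0.0715, 0.0952]
tool_rot: [-0.0, 0.0, 1.0, -0.0]
contact_force: [-0.1, -0.3, -0.2]
gripper_width: -0.004
grasp_force: 0.0
```

Request:
{"name": "drive_tool", "arguments": {
  "increments": [
    {"claw": 0,"dx": 0,"dy": 0,"dz": 0.0015,"wx": 0,"wy": 0,"wz": 0},
    {"claw": 0,"dx": 0,"dy": 0,"dz": 0,"wx": 0,"wy": 0,"wz": 0}
  ]
}}

```text
t: 4.28
eef_pos: [0.5403, 0.0715, 0.0938]
tool_rot: [0.0, 0.0, 1.0, 0.0]
contact_force: [0.1, -0.1, 1.4]
gripper_width: 0.0
grasp_force: 0.3
```

Request:
{"name": "drive_tool", "arguments": {
  "increments": [
    {"claw": 0,"dx": 0,"dy": 0,"dz": 0.001,"wx": 0,"wy": 0,"wz": 0},
    {"claw": 0,"dx": 0,"dy": 0,"dz": 0,"wx": 0,"wy": 0,"wz": 0}
  ]
}}

```text
t: 4.53
eef_pos: [0.5403, 0.0715, 0.0928]
tool_rot: [0.0, 0.0, 1.0, 0.0]
contact_force: [-0.0, -0.3, 1.1]
gripper_width: 0.004
grasp_force: 0.7
```

Request:
{"name": "drive_tool", "arguments": {
  "increments": [
    {"claw": 0,"dx": 0,"dy": 0,"dz": 0.001,"wx": 0,"wy": 0,"wz": 0},
    {"claw": 0,"dx": 0,"dy": 0,"dz": 0,"wx": 0,"wy": 0,"wz": 0}
  ]
}}

```text
t: 4.78
eef_pos: [0.5403, 0.0715, 0.0918]
tool_rot: [0.0, 0.0, 1.0, 0.0]
contact_force: [0.1, -0.3, 1.4]
gripper_width: -0.002
grasp_force: 0.8
```

Request:
{"name": "drive_tool", "arguments": {
  "increments": [
    {"claw": 0,"dx": 0,"dy": 0,"dz": 0.0005,"wx": 0,"wy": 0,"wz": 0},
    {"claw": 0,"dx": 0,"dy": 0,"dz": 0,"wx": 0,"wy": 0,"wz": 0}
  ]
}}

```text
t: 5.03
eef_pos: [0.5403, 0.0715, 0.0917]
tool_rot: [-0.0, 0.0, 1.0, 0.0]
contact_force: [-1.6, -0.5, 5.8]
gripper_width: 0.001
grasp_force: 3.1
```

Request:
{"name": "drive_tool", "arguments": {
  "increments": [
    {"claw": 0,"dx": 0,"dy": 0,"dz": 0.0005,"wx": 0,"wy": 0,"wz": 0},
    {"claw": 0,"dx": 0,"dy": 0,"dz": 0,"wx": 0,"wy": 0,"wz": 0}
  ]
}}

```text
t: 5.28
eef_pos: [0.5404, 0.0715, 0.0916]
tool_rot: [0.0, 0.0, 1.0, 0.0]
contact_force: [-3.1, -0.8, 11.2]
gripper_width: 0.004
grasp_force: 5.4
```

It bottomed at TCP z 0.0917, tip 0.0667, as predicted for a flush tab. Now the second tab.

Request:
{"name": "drive_tool", "arguments": {
  "increments": [
    {"claw": 0,"dx": 0,"dy": 0,"dz": -0.008,"wx": 0,"wy": 0,"wz": 0},
    {"claw": 0,"dx": 0,"dy": 0,"dz": -0.008,"wx": 0,"wy": 0,"wz": 0},
    {"claw": 0,"dx": 0.02,"dy": -0.0105,"dz": 0,"wx": 0,"wy": 0,"wz": 0},
    {"claw": 0,"dx": 0.0195,"dy": -0.01,"dz": 0,"wx": 0,"wy": 0,"wz": 0},
    {"claw": 0,"dx": 0,"dy": 0,"dz": 0,"wx": 0,"wy": 0,"wz": 0},
    {"claw": 0,"dx": 0,"dy": 0,"dz": 0.007,"wx": 0,"wy": 0,"wz": 0},
    {"claw": 0,"dx": 0,"dy": 0,"dz": 0.005,"wx": 0,"wy": 0,"wz": 0},
    {"claw": 0,"dx": 0,"dy": 0,"dz": 0.003,"wx": 0,"wy": 0,"wz": 0},
    {"claw": 0,"dx": 0,"dy": 0,"dz": 0.0005,"wx": 0,"wy": 0,"wz": 0},
    {"claw": 0,"dx": 0,"dy": 0,"dz": 0,"wx": 0,"wy": 0,"wz": 0}
  ]
}}

```text
t: 6.52
eef_pos: [0.5018, 0.0516, 0.0916]
tool_rot: [0.001, -0.0, 1.0, 0.0]
contact_force: [-0.0, 1.0, 5.0]
gripper_width: 0.0
grasp_force: 2.6
```

Request:
{"name": "drive_tool", "arguments": {
  "increments": [
    {"claw": 0,"dx": 0,"dy": 0,"dz": -0.008,"wx": 0,"wy": 0,"wz": 0},
    {"claw": 0,"dx": 0,"dy": 0,"dz": -0.008,"wx": 0,"wy": 0,"wz": 0},
    {"claw": 0,"dx": 0.0125,"dy": -0.02,"dz": 0,"wx": 0,"wy": 0,"wz": 0},
    {"claw": 0,"dx": 0.0125,"dy": -0.02,"dz": 0,"wx": 0,"wy": 0,"wz": 0},
    {"claw": 0,"dx": 0,"dy": 0,"dz": 0,"wx": 0,"wy": 0,"wz": 0},
    {"claw": 0,"dx": 0,"dy": 0,"dz": 0.007,"wx": 0,"wy": 0,"wz": 0},
    {"claw": 0,"dx": 0,"dy": 0,"dz": 0.005,"wx": 0,"wy": 0,"wz": 0},
    {"claw": 0,"dx": 0,"dy": 0,"dz": 0.003,"wx": 0,"wy": 0,"wz": 0},
    {"claw": 0,"dx": 0,"dy": 0,"dz": 0.001,"wx": 0,"wy": 0,"wz": 0},
    {"claw": 0,"dx": 0,"dy": 0,"dz": 0,"wx": 0,"wy": 0,"wz": 0}
  ]
}}

```text
t: 7.78
eef_pos: [0.476, 0.0114, 0.0916]
tool_rot: [-0.0, -0.0, 1.0, 0.0]
contact_force: [-2.6, -0.2, 8.5]
gripper_width: -0.0
grasp_force: 4.1
```

Next is tab 4, at delta (-0.0017, -0.0456).

Request:
{"name": "drive_tool", "arguments": {
  "increments": [
    {"claw": 0,"dx": 0,"dy": 0,"dz": -0.008,"wx": 0,"wy": 0,"wz": 0},
    {"claw": 0,"dx": 0,"dy": 0,"dz": -0.008,"wx": 0,"wy": 0,"wz": 0},
    {"claw": 0,"dx": 0.001,"dy": -0.023,"dz": 0,"wx": 0,"wy": 0,"wz": 0},
    {"claw": 0,"dx": 0.001,"dy": -0.023,"dz": 0,"wx": 0,"wy": 0,"wz": 0},
    {"claw": 0,"dx": 0,"dy": 0,"dz": 0,"wx": 0,"wy": 0,"wz": 0},
    {"claw": 0,"dx": 0,"dy": 0,"dz": 0.007,"wx": 0,"wy": 0,"wz": 0},
    {"claw": 0,"dx": 0,"dy": 0,"dz": 0.005,"wx": 0,"wy": 0,"wz": 0},
    {"claw": 0,"dx": 0,"dy": 0,"dz": 0.003,"wx": 0,"wy": 0,"wz": 0},
    {"claw": 0,"dx": 0,"dy": 0,"dz": 0.001,"wx": 0,"wy": 0,"wz": 0},
    {"claw": 0,"dx": 0,"dy": 0,"dz": 0,"wx": 0,"wy": 0,"wz": 0}
  ]
}}

```text
t: 9.02
eef_pos: [0.4738, -0.034, 0.0916]
tool_rot: [-0.0, -0.0, 1.0, 0.0]
contact_force: [-1.6, 2.6, 8.6]
gripper_width: 0.002
grasp_force: 4.0
```

Request:
{"name": "drive_tool", "arguments": {
  "increments": [
    {"claw": 0,"dx": 0,"dy": 0,"dz": -0.008,"wx": 0,"wy": 0,"wz": 0},
    {"claw": 0,"dx": 0,"dy": 0,"dz": -0.008,"wx": 0,"wy": 0,"wz": 0},
    {"claw": 0,"dx": -0.0105,"dy": -0.0205,"dz": 0,"wx": 0,"wy": 0,"wz": 0},
    {"claw": 0,"dx": -0.0105,"dy": -0.0205,"dz": 0,"wx": 0,"wy": 0,"wz": 0},
    {"claw": 0,"dx": 0,"dy": 0,"dz": 0,"wx": 0,"wy": 0,"wz": 0}
  ]
}}

```text
t: 9.65
eef_pos: [0.4954, -0.0776, 0.1078]
tool_rot: [0.001, 0.001, 1.0, -0.0]
contact_force: [-0.3, -0.8, -0.3]
gripper_width: -0.002
grasp_force: 0.0
```

Request:
{"name": "drive_tool", "arguments": {
  "increments": [
    {"claw": 0,"dx": 0,"dy": 0,"dz": 0.007,"wx": 0,"wy": 0,"wz": 0},
    {"claw": 0,"dx": 0,"dy": 0,"dz": 0.005,"wx": 0,"wy": 0,"wz": 0},
    {"claw": 0,"dx": 0,"dy": 0,"dz": 0.003,"wx": 0,"wy": 0,"wz": 0},
    {"claw": 0,"dx": 0,"dy": 0,"dz": 0.001,"wx": 0,"wy": 0,"wz": 0},
    {"claw": 0,"dx": 0,"dy": 0,"dz": 0,"wx": 0,"wy": 0,"wz": 0}
  ]
}}

```text
t: 10.28
eef_pos: [0.4942, -0.0751, 0.0916]
tool_rot: [-0.001, -0.0, 1.0, 0.001]
contact_force: [-3.0, 2.9, 9.6]
gripper_width: -0.0
grasp_force: 4.6
```

Request:
{"name": "drive_tool", "arguments": {
  "increments": [
    {"claw": 0,"dx": 0,"dy": 0,"dz": -0.008,"wx": 0,"wy": 0,"wz": 0},
    {"claw": 0,"dx": 0,"dy": 0,"dz": -0.008,"wx": 0,"wy": 0,"wz": 0},
    {"claw": 0,"dx": -0.0195,"dy": -0.012,"dz": 0,"wx": 0,"wy": 0,"wz": 0},
    {"claw": 0,"dx": -0.0195,"dy": -0.012,"dz": 0,"wx": 0,"wy": 0,"wz": 0},
    {"claw": 0,"dx": 0,"dy": 0,"dz": 0,"wx": 0,"wy": 0,"wz": 0}
  ]
}}

```text
t: 10.9
eef_pos: [0.5351, -0.101, 0.1078]
tool_rot: [0.001, 0.001, 1.0, -0.0]
contact_force: [-0.8, 0.3, -0.4]
gripper_width: -0.003
grasp_force: 0.0
```

Request:
{"name": "drive_tool", "arguments": {
  "increments": [
    {"claw": 0,"dx": 0,"dy": 0,"dz": 0.007,"wx": 0,"wy": 0,"wz": 0},
    {"claw": 0,"dx": 0,"dy": 0,"dz": 0.005,"wx": 0,"wy": 0,"wz": 0},
    {"claw": 0,"dx": 0,"dy": 0,"dz": 0.003,"wx": 0,"wy": 0,"wz": 0},
    {"claw": 0,"dx": 0,"dy": 0,"dz": 0.001,"wx": 0,"wy": 0,"wz": 0},
    {"claw": 0,"dx": 0,"dy": 0,"dz": 0,"wx": 0,"wy": 0,"wz": 0}
  ]
}}

```text
t: 11.52
eef_pos: [0.5329, -0.0995, 0.0916]
tool_rot: [-0.001, -0.0, 1.0, 0.0]
contact_force: [-4.3, 1.1, 8.9]
gripper_width: 0.002
grasp_force: 4.6
```

All six reached the same depth. I'll lift clear and check.

Request:
{"name": "drive_tool", "arguments": {
  "increments": [
    {"claw": 0,"dx": 0,"dy": 0,"dz": -0.02,"wx": 0,"wy": 0,"wz": 0},
    {"claw": 0,"dx": 0,"dy": 0,"dz": -0.04,"wx": 0,"wy": 0,"wz": 0},
    {"claw": 0,"dx": 0,"dy": 0,"dz": -0.05,"wx": 0,"wy": 0,"wz": 0},
    {"claw": 0,"dx": 0,"dy": 0,"dz": -0.05,"wx": 0,"wy": 0,"wz": 0},
    {"claw": 0,"dx": 0,"dy": 0.04,"dz": 0,"wx": 0,"wy": 0,"wz": 0},
    {"claw": 0,"dx": 0,"dy": 0.05,"dz": 0,"wx": 0,"wy": 0,"wz": 0},
    {"claw": 0,"dx": 0,"dy": 0.05,"dz": 0,"wx": 0,"wy": 0,"wz": 0},
    {"claw": 0,"dx": 0,"dy": 0.05,"dz": 0,"wx": 0,"wy": 0,"wz": 0},
    {"claw": 0,"dx": 0,"dy": 0.05,"dz": 0,"wx": 0,"wy": 0,"wz": 0},
    {"claw": 0,"dx": 0,"dy": 0.05,"dz": 0,"wx": 0,"wy": 0,"wz": 0},
    {"claw": 0,"dx": 0,"dy": 0.04,"dz": 0,"wx": 0,"wy": 0,"wz": 0},
    {"claw": 0,"dx": 0,"dy": 0,"dz": 0,"wx": 0,"wy": 0,"wz": 0}
  ]
}}

```text
t: 13.02
eef_pos: [0.5325, 0.2343, 0.2507]
tool_rot: [-0.0, -0.003, 1.0, 0.001]
contact_force: [-0.3, 0.1, -0.6]
gripper_width: 0.002
grasp_force: 0.0
```

```bash
python3 s.py end; python3 -c "
from h import *
fit('top',read_camera('top')[0])"
```

```text
{'t': np.float64(13.025), 'eef_pos': array([0.5325, 0.2343, 0.2507]), 'contact_force': array([-0.3291,  0.0533, -0.6209]), 'gripper_width': np.float64(0.0024)}
[[-1.0e+00 -6.5e-03 -8.0e-04]
 [-6.5e-03  1.0e+00  1.5e-03]
 [ 8.0e-04  1.5e-03 -1.0e+00]]
top centre [ 0.56152774 -0.01352955] r 0.09920619711979956 ear az 74.47674538419207 yaw from ear -3.5232546158079288 yaw tabs 355 0.43613707165109034 tabs r 0.0888296430104074
```

View pics/end.png

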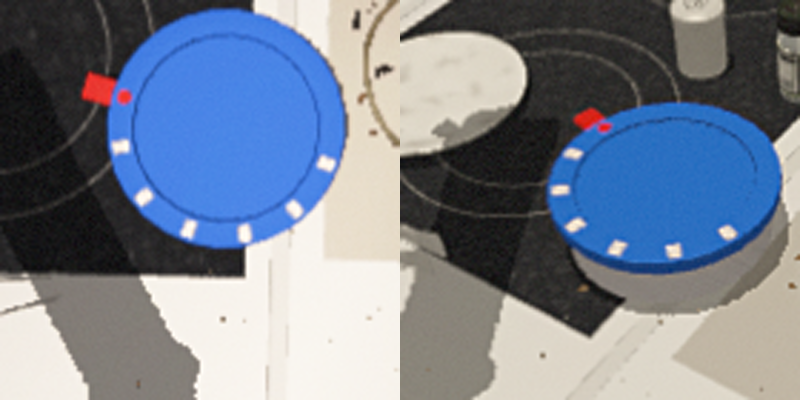

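Both views show all six tabs flush, with only their flat tops visible and the shoulders sunk. The tub is still in place.

```bash
python3 -c "
from station import *
print(hand_in())"
```

```text
the job is handed in; nothing more can be done
None
```

I pressed all six tabs down in order and handed the job in at about 13 s. The final pictures show all six flush and the tub within about 1 mm of where it started; I didn't re-measure the bystanders, and no verdict came back.

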